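# Put the sprig mould away and shut the stayed lid

### The arm

A 6-joint arm with a two-finger parallel gripper is mounted at the origin on a cart in front of the work surface, level with it; the furniture and walls round the work are solid. World frame = base frame: x ahead of the robot, y to its left, z up, the work surface at z = 0. Lengths are in m, angles in degrees, forces in N, time in s.
With the tool pointing down it reaches from about 0.35 to 0.875 m from the base axis. Payload 4.2 kg.
Tool frame: the origin (TCP) lies midway between the tips of the shut fingers; the grasp point (between the pads) lies 19 mm behind it; z points along the fingers, y is the line along which they close (so a half turn about z gives the same grasp; the last joint's range is limited). The gripper opens to 87 mm and grips with 3 to 60 N. Pads are 19 mm wide; open, the fingers measure 117 mm over their backs; the gripper's body (75 mm by 190 mm) begins 51 mm behind the grasp point.
Start: joints at [-61.215, 22.042, 0.453, 0, -68.411, -14.817], TCP at [0.151, -0.606, 0.223] pointing down, gripper open.
Joint ranges: [-179.83, 179.83], [-69.29, 118.12], [-61.27, 80.66], [-181.25, 117.63], [-171.15, -9.14], [-177.46, 177.46]. Speed limits (degrees/s): [159.86, 159.86, 180, 180, 180, 180].

### API

Orientations are given as a 3x3 rotation matrix whose columns are the frame's x, y, z axes.
In Python, from station import r, cams gives the robot as it stands.
- The arm moves only by the tool play_rows, never from a script. Its argument "commands" is text: rows parted by semicolons, each of 6 numbers parted by spaces: the shift along the world's x, y, z normalised to -1 to 1, where 1 is 30 mm, then the turn, a rotation vector about the world's x, y, z normalised to -1 to 1, where 1 is 0.15 rad. A call has 1 to 20 rows; each row shifts and turns the commanded pose from where the row before left it; what a row does not reach is not made up. A row lasts 1/10 s, in which the tool goes at most 50 mm and 8.59 degrees, less where a joint would pass 70% of its speed; a pose out of reach is approached as far as the arm can. A call with a number of a shift or a turn outside -1 to 1 is refused whole. A call with a gripper value outside its range is refused whole. "grip" is the finger opening in mm, from 0 to 87, set as the call begins (left out, the last holds). The fingers move at their own pace and stop on an object; the grip force is fixed at half the most. Time passes only in rows, so rows that do not move let the fingers close. It gives the time, the measured TCP pose, the force, the opening and the grip force at its end, in the units of the state.
- r.sense(): the state, without advancing time (a new reading comes with each control period).
- cams.capture(name): name is "side" or "top"; returns (picture, depth): 480x640x3 uint8, blue, green, red; 480x640 float32, m along the optical axis (not along the pixel's ray), 0 where there is no reading.
- cams.camera_info(name): a dict with "mtx" (3x3 intrinsics, pixels), "R" (3x3) and "t" (3): a world point X has camera coordinates R X + t. Camera axes: x right, y down, z forward; pixel columns grow to the right and rows downward; lengths in m; the calibration is good to about 2 mm. A picture is of the moment at which its call begins. camera_info takes no time and is no camera call.
- r.finish_job(): hands the job in; it is judged then, once.
The state is a dict: "time_s": time; "joints": joint angles; "joint_velocities": joint speeds; "effort": joint torques, N m; "tcp_pos": TCP position; "ee_rot": TCP orientation; "wrist_force": force on the tool from outside, world axes, zero at the start; "moment": the same for the moment, N m; "gripper_width": opening from 0.0 (shut) to 1.0 (fully open); "gripper_force": force on a finger pad.
Only numpy, scipy, OpenCV 4.12 (cv2) and the standard library are available. Lean on these libraries where they do the work, as an engineer would, in place of code of your own. Each camera call takes 0.05 s, during which the arm holds its last target. There are 200 camera calls.

### The job

Put the white plaster sprig mould that stands to the right of the wooden chest into the chest, flat on its floor and the same way up as it stands now, while the lid is still locked open, and let go of it. Then unlock the folding lid stay by lifting its knee past centre by the red knob, up and towards the chest's front, and lower the lid gently until it is fully shut - no slamming. Leave the glaze jar and the green cup beside the chest where they stand.

Things in the scene. Friction and masses are not known exactly. Their poses are not given: they have to be found in the camera images.
- chest: Open wooden chest, fixed to the table, 215 (x) x 220 (y) x 80 (z) mm, walls and floor 8 mm thick. Origin: centre of its underside. +x points from its front to its hinge side, +y to its left, z up; the front faces the robot, turned by up to 0.2 rad. The inner floor is 8 mm above the origin, free in the front half; an orange card box lies in the rear half.
- lid_hinge (a point): Middle of the lid's hinge line, on the chest's rear upper edge: chest frame (0.1075, 0, 0.080) m; the line runs along the chest's y. The lid's underside passes through this line at every angle; shut, the underside is 80 mm and the outer face 92 mm above the table.
- lid (a joint): Lid angle, rad: 0 = shut flat on the chest, 1.48 = locked open, just short of upright. Plywood, 223 mm from hinge to free edge, 220 wide, 12 thick, 0.3 kg. Stiff hinges (friction 0.45 N m): with the stay unlocked it stays at any angle; 2 to 4 N near the free edge, on the outer face (which faces away from the robot when open), push it down. It cannot be lowered while the stay is locked.
- lid_edge (a point): Middle of the lid's free edge, on its outer face, 223 mm from the hinge line (axes turn with the lid).
- stay_knee (a joint): Opening of the folding stay's knee, rad: 3.02 = locked (the knee sags about 8 mm past the straight line, on its stop), 2.86 = links in line (centre), below 2.86 = past centre, unlocked; 0 = folded with the lid shut. It falls as the knee is lifted.
- knee_grip (a point): Centre of the red knob on the knee of the steel stay, a cylinder 15 mm in diameter, 36 long, along the chest's y, on the chest's right (-y) side, centred 58 mm outside its wall on a thinner stem; locked, it is about 124 mm above the table. Free below; can be pinched from above with fingers closing along the chest's x, and turns between them. 1 to 4 N lift it.
- stay_pivot (a point): Point on the fixed axis (along the chest's y) of the stay's lower pin, at chest frame (-0.0165, -0.168, 0.058) m. The knob moves on a circle of radius 90 mm round it, starting above and behind (+x) it, upward and to the front. 30 mm along this circle it is safely past centre (the lid sinks by up to 0.15 rad meanwhile) and stays there when let go.
- mould_center (a point): Centre of the loose white plaster sprig mould, a block 52 (its x) x 70 (its y) x 31 (z) mm with a round hollow on top, 0.11 to 0.23 kg, standing on the table right of the chest. The point is half-way up (15.5 mm). Grasp it across its 52 mm.
- cone_box_center (a point): Centre of the small orange card box, 46 x 92 x 34 mm, that lies loose in the rear half of the chest.
- glaze_jar_center (a point): Centre of a loose glaze jar (white, dark grey lid), 63 mm wide, 78 mm high, left of the chest; leave it alone.
- cup_center (a point): Centre of a loose green cup, 65 mm wide, 71 mm high, left of the chest; leave it alone.
There are look-alikes about, which are no part of the job. What is shaped like the part that bears mould_center but purple is not meant.

How it is judged:
By the outcome, as a careful person would: the job done as asked, in the order asked, and still so for the second after the job is handed in, with the robot touching nothing.
It also fails if it takes over 64 s, if anything falls off the work surface, if the arm or the gripper's body presses on something with over 40 N, if the wrist force passes 120 N, or if a joint passes its speed limit or range.

## Working session

There is one attempt and no reset: what is moved stays moved. The work goes in short steps, Python scripts to look and compute and a tool call to move; the robot and the scene stay as the last step left them, time stands still between calls to the robot, and variables do not carry over. Pictures are saved under pics/ and viewed, at most 10 in all, crops included, and the job is handed in when it is done.

Besides the shell and the picture viewer there is one more tool, called as name(argument=value, ...) on one line, values as JSON. play_rows: Moves the arm, as the interface text tells. Scaled input: -1 to 1 covers 30 mm each way for a shift and 0.15 rad each way for a turn. Its arguments: {"type":"object","properties":{"commands":{"type":"string"},"grip":{"type":"number"}},"required":["commands"]}

```bash
mkdir -p pics; python3 - <<'E'
from station import r,cams
import cv2,numpy as np
for n in("top","side"):
    p,d=cams.capture(n); cv2.imwrite(f"pics/{n}0.png",p); np.save(f"pics/{n}0.npy",d)
    i=cams.camera_info(n); print(n,i)
s=r.sense(); print(s["time_s"],s["tcp_pos"],s["ee_rot"])
E
```

```text
top {'mtx': array([[451.40692579,   0.        , 321.22824428],
       [  0.        , 451.40692579, 247.28783959],
       [  0.        ,   0.        ,   1.        ]]), 'R': array([[ 0.0204698 , -0.99957623,  0.02069659],
       [-0.99281705, -0.02276337, -0.11745698],
       [ 0.11787833, -0.0181436 , -0.99286228]]), 't': array([0.04359783, 0.50504046, 1.07742417])}
side {'mtx': array([[471.81131684,   0.        , 318.82945164],
       [  0.        , 471.81131684, 253.15118211],
       [  0.        ,   0.        ,   1.        ]]), 'R': array([[-0.99966637,  0.01699742, -0.0194485 ],
       [ 0.02475121,  0.41511169, -0.9094337 ],
       [-0.00738473, -0.90961166, -0.4153939 ]]), 't': array([0.4926769 , 0.06207973, 1.49585647])}
0.1 [ 0.15074745 -0.60598808  0.22157145] [[-9.70471219e-01 -2.41216263e-01 -5.71631039e-04]
 [-2.41216919e-01  9.70469411e-01  1.87627257e-03]
 [ 1.02162980e-04  1.95875561e-03 -9.99998076e-01]]
```

View pics/top0.png

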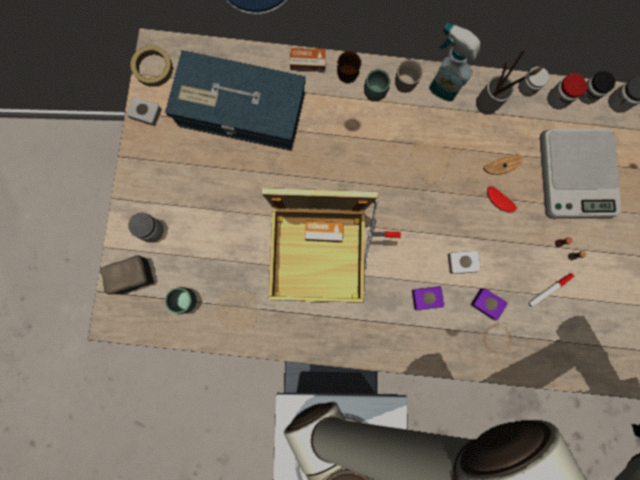

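View pics/side0.png

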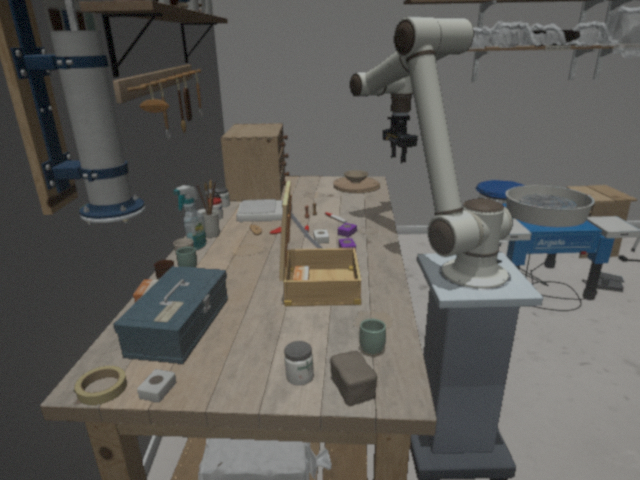

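The top view shows the mould candidates: white block (464,262), purple blocks (429,298) and (490,304), and a white-grey block at far left (143,110). The white one right of the chest, (464,262), fits the description. The knob is at (392,235), and the chest spans about (270–365, 210–300).

```bash
cat > h.py <<'E'
import numpy as np,cv2
from station import r,cams
def pts(n,d):
    i=cams.camera_info(n);K=i["mtx"];v,u=np.mgrid[0:480,0:640]
    c=np.stack([(u-K[0,2])/K[0,0]*d,(v-K[1,2])/K[1,1]*d,d],-1)
    return (c-i["t"])@i["R"]
def proj(n,X):
    i=cams.camera_info(n);c=np.atleast_2d(X)@i["R"].T+i["t"];p=c@i["mtx"].T;return p[:,:2]/p[:,2:]
def ray(n,uv,z):
    i=cams.camera_info(n);o=-i["R"].T@i["t"];d=i["R"].T@np.linalg.solve(i["mtx"],[uv[0],uv[1],1]);return o+d*(z-o[2])/d[2]
E
python3 - <<'E'
from h import *
p=cv2.imread("pics/top0.png");d=np.load("pics/top0.npy");P=pts("top",d)
cv2.imwrite("pics/crop0.png",cv2.resize(p[180:320,255:515],None,fx=3,fy=3,interpolation=cv2.INTER_CUBIC))
def blob(name,m,box):
    x0,y0,x1,y1=box;k=np.zeros(m.shape,bool);k[y0:y1,x0:x1]=1;k&=m&(d>0)
    Q=P[k];print(name,len(Q),"med",np.median(Q,0).round(4),"min",np.percentile(Q,3,0).round(4),"max",np.percentile(Q,97,0).round(4))
    return Q
# mould: by height above table
Q=blob("mould",P[...,2]>0.018,(440,240,490,285))
rc=cv2.minAreaRect((Q[:,:2]*1000).astype(np.float32));print(rc)
hsv=cv2.cvtColor(p,cv2.COLOR_BGR2HSV)
red=((hsv[...,0]<8)|(hsv[...,0]>172))&(hsv[...,1]>150)
Q=blob("knob",red&(P[...,2]>.09),(375,225,410,245));print(cv2.minAreaRect((Q[:,:2]*1000).astype(np.float32)))
# chest rim
k=np.zeros(d.shape,bool);k[205:310,260:375]=1
k&=(abs(P[...,2]-.08)<.008);Q=P[k];print("rim",len(Q),cv2.minAreaRect((Q[:,:2]*1000).astype(np.float32)))
Q=blob("floor",abs(P[...,2]-.008)<.006,(275,240,360,300))
Q=blob("cone",(P[...,2]>.03)&(P[...,2]<.06)&(hsv[...,0]<15),(295,215,350,248));print(cv2.minAreaRect((Q[:,:2]*1000).astype(np.float32)))
E
```

```text
mould 613 med [ 0.4756 -0.2983  0.0302] min [ 0.4511 -0.3317  0.0233] max [ 0.5006 -0.2658  0.034 ]
((476.6612548828125, -300.2876281738281), (51.9682731628418, 71.78218078613281), 5.587015151977539)
knob 79 med [ 0.5254 -0.1031  0.1303] min [ 0.5207 -0.1185  0.1273] max [ 0.5308 -0.0859  0.1343]
((524.946044921875, -102.8209457397461), (11.41379165649414, 34.187744140625), 1.2216558456420898)
rim 1323 ((481.3859558105469, 61.64634704589844), (225.8098907470703, 215.42625427246094), 89.61639404296875)
floor 4609 med [0.4531 0.0646 0.0076] min [ 0.3869 -0.0313  0.0037] max [0.5198 0.1603 0.0117]
cone 152 med [0.5319 0.0447 0.0418] min [0.5211 0.0072 0.037 ] max [0.5805 0.0928 0.0491]
((550.717529296875, 58.82014083862305), (123.72654724121094, 60.59077453613281), 89.85347747802734)
```

View pics/crop0.png

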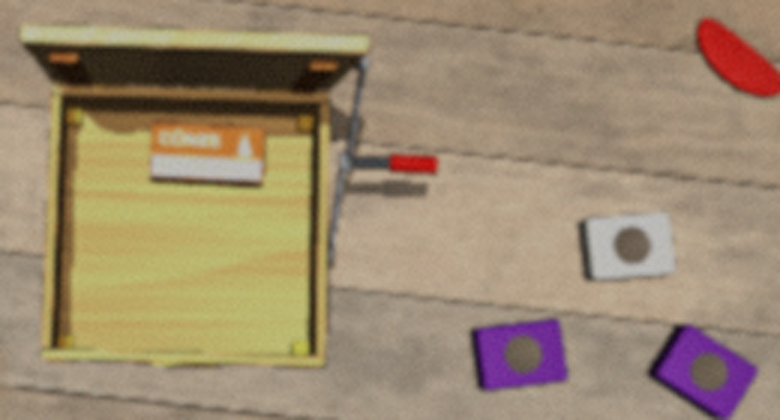

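The crop confirms the choice: a white block with a round hollow, right of the chest, and the two purple ones are rejected. Its measured top is 52×72 mm at height 0.030–0.034, which fits. The chest is at about (0.481, 0.063) with yaw near 0. The knob is at (0.525, -0.103, 0.124), consistent with the pivot geometry.

play_rows(commands="0.9 0.85 -0.34 0 0 0.79;0.9 0.85 -0.34 0 0 0.79;0.9 0.85 -0.34 0 0 0.79;0.9 0.85 -0.34 0 0 0.79;0.9 0.85 -0.34 0 0 0.79;0.9 0.85 -0.34 0 0 0.79;0.9 0.85 -0.34 0 0 0.79;0.9 0.85 -0.34 0 0 0.79;0.9 0.85 -0.34 0 0 0.79;0.9 0.85 -0.34 0 0 0.79;0.9 0.85 -0.34 0 0 0.79;0.9 0.85 -0.34 0 0 0.79;0 0 0 0 0 0;0 0 0 0 0 0", grip=87)

```text
time_s: 1.5
tcp_pos: [0.4749, -0.2998, 0.0995]
ee_rot: [[0.095, -0.995, -0.002], [-0.995, -0.095, 0.001], [-0.001, 0.002, -1.0]]
wrist_force: [0.9, -0.2, 0.1]
gripper_width: 0.999
gripper_force: 0.0
```

play_rows(commands="0.03 0 -0.9 0 0 0;0 0 -0.9 0 0 0;0 0 -0.7 0 0 0;0 0 -0.3 0 0 0;0 0 -0.15 0 0 0;0 0 0 0 0 0;0 0 0 0 0 0")

```text
time_s: 2.2
tcp_pos: [0.4764, -0.301, 0.0127]
ee_rot: [[0.095, -0.996, 0.002], [-0.996, -0.095, -0.001], [0.001, -0.002, -1.0]]
wrist_force: [-0.4, 0.4, 0.6]
gripper_width: 1.001
gripper_force: 0.0
```

play_rows(commands="0 0 0 0 0 0;0 0 0 0 0 0;0 0 0 0 0 0;0 0 0 0 0 0;0 0 0 0 0 0;0 0 0 0 0 0;0 0 0 0 0 0;0 0 0 0 0 0", grip=40)

```text
time_s: 3.0
tcp_pos: [0.4764, -0.3006, 0.0118]
ee_rot: [[0.095, -0.995, 0.001], [-0.995, -0.095, -0.0], [0.0, -0.001, -1.0]]
wrist_force: [1.4, 1.2, 0.4]
gripper_width: 0.593
gripper_force: 30.0
```

play_rows(commands="0 0 0.5 0 0 0;0 0 0.9 0 0 0;0 0 1 0 0 0;0 0 1 0 0 0;-0.2 0.7 1 0 0 0;-0.3 0.9 0.9 0 0 -0.1;-0.3 0.9 0.9 0 0 -0.2;-0.25 1 0 0 0 -0.2;0 1 0 0 0 -0.14;0 1 0 0 0 0;0 1 0 0 0 0;0 1 0 0 0 0;0 1 0 0 0 0;0 1 0 0 0 0;0 1 0 0 0 0;0 1 0 0 0 0;0 0.6 0 0 0 0;0 0 0 0 0 0;0 0 0 0 0 0")

```text
time_s: 4.9
tcp_pos: [0.4433, 0.0622, 0.1969]
ee_rot: [[-0.0, -1.0, -0.002], [-1.0, 0.0, -0.001], [0.001, 0.002, -1.0]]
wrist_force: [0.5, -0.3, -2.7]
gripper_width: 0.592
gripper_force: 30.0
```

```bash
python3 - <<'E'
from h import *
p,d=cams.capture("side");cv2.imwrite("pics/s1.png",cv2.resize(p[100:320,230:450],None,fx=2.7,fy=2.7,interpolation=cv2.INTER_CUBIC))
print(r.sense()["joints"])
E
```

```text
[ 2.88380155e+01  5.93668093e+00 -2.53298645e+01 -1.76452269e-02
 -5.88562773e+01 -2.89061295e+01]
```

View pics/s1.png

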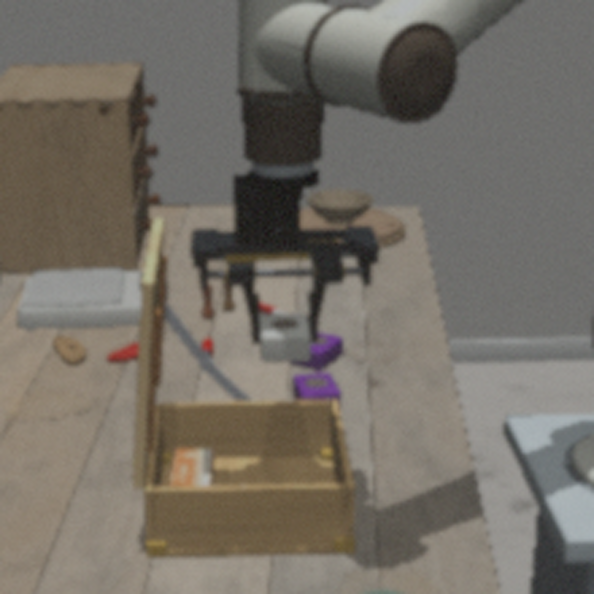

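Side view: the mould is held upright over the chest's front half, with the gripper body clear of the lid. Lowering it.

play_rows(commands="0 0 -0.7 0 0 0;0 0 -1 0 0 0;0 0 -1 0 0 0;0 0 -1 0 0 0;0 0 -0.9 0 0 0;0 0 -0.6 0 0 0;0 0 -0.4 0 0 0;0 0 -0.2 0 0 0;0 0 0 0 0 0;0 0 0 0 0 0")

```text
time_s: 5.95
tcp_pos: [0.4447, 0.0623, 0.0241]
ee_rot: [[-0.001, -1.0, 0.001], [-1.0, 0.001, 0.0], [-0.0, -0.001, -1.0]]
wrist_force: [-0.7, -0.1, -2.0]
gripper_width: 0.595
gripper_force: 30.0
```

play_rows(commands="0 0 -0.06 0 0 0;0 0 -0.05 0 0 0;0 0 -0.04 0 0 0;0 0 0 0 0 0;0 0 0 0 0 0")

```text
time_s: 6.45
tcp_pos: [0.4445, 0.0626, 0.0198]
ee_rot: [[-0.001, -1.0, 0.001], [-1.0, 0.001, 0.0], [-0.0, -0.001, -1.0]]
wrist_force: [-1.5, -0.4, 6.5]
gripper_width: 0.595
gripper_force: 30.0
```

play_rows(commands="0 0 0 0 0 0;0 0 0 0 0 0;0 0 0 0 0 0;0 0 0 0 0 0;0 0 0 0 0 0", grip=68)

```text
time_s: 6.95
tcp_pos: [0.4443, 0.0625, 0.0191]
ee_rot: [[-0.001, -1.0, -0.0], [-1.0, 0.001, -0.0], [0.0, 0.0, -1.0]]
wrist_force: [0.6, 0.5, -0.1]
gripper_width: 0.779
gripper_force: 0.0
```

play_rows(commands="0 0 0.3 0 0 0;0 0 0.7 0 0 0;0 0 1 0 0 0;0 0 1 0 0 0;0 0 1 0 0 0;0 0 1 0 0 0;0 0 1 0 0 0;0 -0.6 0.5 0 0 0;0 -1 0.2 0 0 0;0 -1 0 0 0 0;0 -1 0 0 0 0;0 -1 0 0 0 0;0 -0.8 0 0 0 0;0 0 0 0 0 0;0 0 0 0 0 0", grip=60)

```text
time_s: 8.45
tcp_pos: [0.444, -0.0998, 0.2205]
ee_rot: [[-0.002, -1.0, 0.0], [-1.0, 0.002, 0.0], [-0.0, -0.0, -1.0]]
wrist_force: [-0.1, -0.2, -0.5]
gripper_width: 0.688
gripper_force: 0.0
```

```bash
python3 - <<'E'
from h import *
p,d=cams.capture("top");cv2.imwrite("pics/t2.png",cv2.resize(p[170:320,250:450],None,fx=3.5,fy=3.5,interpolation=cv2.INTER_CUBIC))
hsv=cv2.cvtColor(p,cv2.COLOR_BGR2HSV);P=pts("top",d)
k=np.zeros(d.shape,bool);k[215:300,272:365]=1
m=k&(hsv[...,1]<70)&(P[...,2]>.03)&(P[...,2]<.05)&(P[...,0]<.49);print(m.sum(),np.median(P[m],0),P[m].min(0),P[m].max(0))
E
```

```text
return _methods._mean(a, axis=axis, dtype=dtype,
  ret = um.true_divide(
Traceback (most recent call last):
ValueError: zero-size array to reduction operation minimum which has no identity
```

View pics/t2.png

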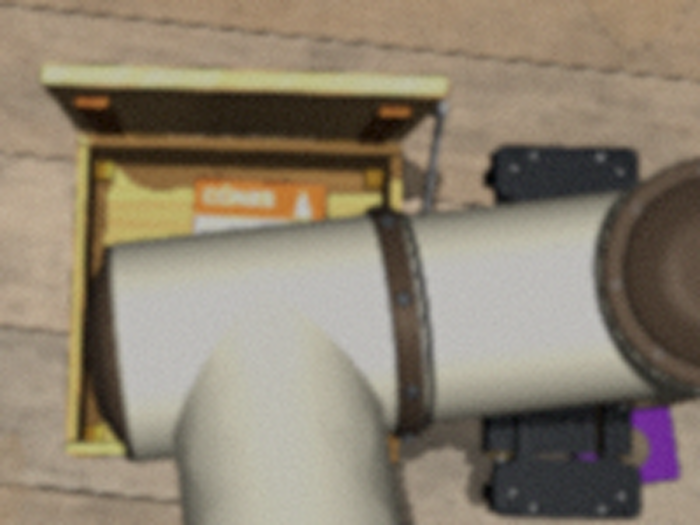

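The picture only shows the arm covering the mould; release looked clean (force 0). I'll tilt the tool 30° about y, so the forearm stays away from the lid, and pre-approach the knob.

play_rows(commands="0 0 0 0 -0.6 0;0 0 0 0 -0.97 0;0 0 0 0 -0.97 0;0 0 0 0 -0.96 0;0.5 -0.1 -0.5 0 0 0;0.7 -0.17 -0.7 0 0 0;0.6 0 -0.6 0 0 0;0.2 0 -0.2 0 0 0;0 0 0 0 0 0;0 0 0 0 0 0")

```text
time_s: 9.5
tcp_pos: [0.5049, -0.1081, 0.1626]
ee_rot: [[0.0, -0.868, 0.497], [-1.0, 0.001, 0.002], [-0.002, -0.497, -0.868]]
wrist_force: [0.6, -0.1, 0.1]
gripper_width: 0.691
gripper_force: 0.0
```

```bash
python3 - <<'E'
from h import *
p,d=cams.capture("side");cv2.imwrite("pics/s2.png",cv2.resize(p[120:320,230:430],None,fx=3,fy=3,interpolation=cv2.INTER_CUBIC))
P=pts("side",d)
hsv=cv2.cvtColor(p,cv2.COLOR_BGR2HSV)
k=(P[...,2]>.011)&(P[...,2]<.05)&(abs(P[...,0]-.445)<.03)&(abs(P[...,1]-.063)<.05)
print(k.sum(),np.percentile(P[k],[5,50,95],axis=0).round(3) if k.sum() else '')
print(r.sense()["joints"].round(1) if hasattr(r.sense()["joints"],'round') else r.sense()["joints"])
E
```

```text
155 [[0.424 0.036 0.034]
 [0.447 0.064 0.037]
 [0.471 0.089 0.04 ]]
[  6.8   3.2 -48.5  20.6  -9.2 -26.3]
```

View pics/s2.png

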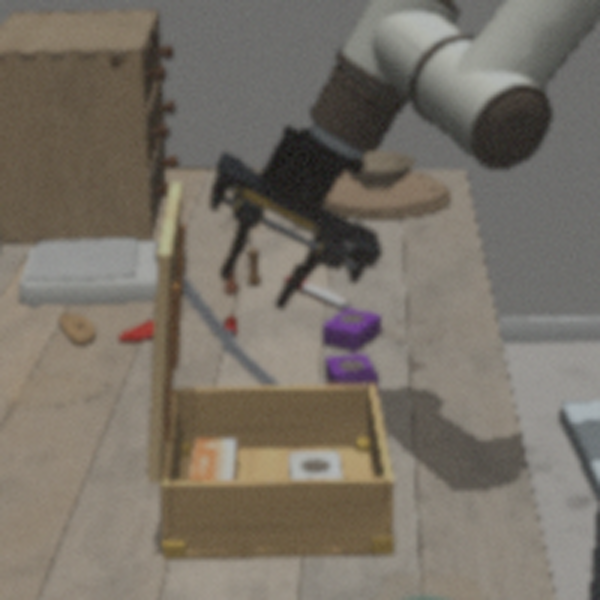

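The mould lies flat in the front half of the chest, centred at about (0.447, 0.064) with its top at 0.038. Joint 5 is near its limit, so I'll reduce the tilt to 15° and then approach the knob.

play_rows(commands="0 0 0 0 0.5 0;0.15 0 0.05 0 0.75 0;0.15 0 0.05 0 0.5 0;0 0 0 0 0 0;0.13 0 -0.5 0 0 0;0.17 0 -0.65 0 0 0;0.12 0 -0.45 0 0 0;0.06 0 -0.22 0 0 0;0 0 0 0 0 0;0 0 0 0 0 0", grip=60)

```text
time_s: 10.55
tcp_pos: [0.5278, -0.1086, 0.111]
ee_rot: [[-0.001, -0.967, 0.255], [-1.0, 0.001, 0.002], [-0.002, -0.255, -0.967]]
wrist_force: [0.1, -0.3, 1.0]
gripper_width: 0.69
gripper_force: 0.0
```

```bash
python3 - <<'E'
from h import *
print(r.sense()["joints"])
p,d=cams.capture("side");cv2.imwrite("pics/s3.png",cv2.resize(p[150:290,260:420],None,fx=4,fy=4,interpolation=cv2.INTER_CUBIC))
E
```

```text
[  6.5367333   14.20777938 -32.53421365   3.2883863  -28.6101925
  -9.26710995]
```

View pics/s3.png

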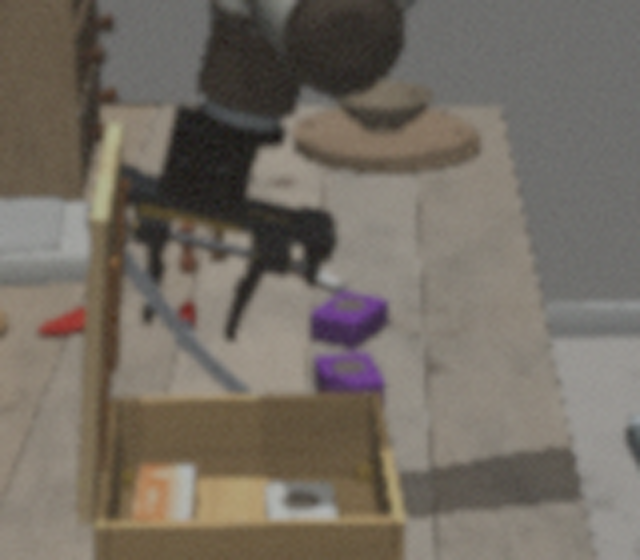

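The red knob sits at crop pixel (187,315), between the fingertips at (148,320) and (232,335). Pinching it.

play_rows(commands="0 0 -0.08 0 0 0;0 0 0 0 0 0;0 0 0 0 0 0;0 0 0 0 0 0;0 0 0 0 0 0;0 0 0 0 0 0;0 0 0 0 0 0;0 0 0 0 0 0", grip=10)

```text
time_s: 11.4
tcp_pos: [0.5309, -0.1086, 0.1096]
ee_rot: [[0.0, -0.966, 0.26], [-1.0, 0.0, 0.002], [-0.002, -0.26, -0.966]]
wrist_force: [5.9, -1.9, 2.0]
gripper_width: 0.159
gripper_force: 30.0
```

play_rows(commands="-0.113 0 0.098 0 0 0;-0.118 0 0.093 0 0 0;-0.122 0 0.087 0 0 0;-0.127 0 0.08 0 0 0;0 0 0 0 0 0")

```text
time_s: 11.9
tcp_pos: [0.5155, -0.1085, 0.1202]
ee_rot: [[0.0, -0.966, 0.258], [-1.0, 0.0, 0.002], [-0.002, -0.258, -0.966]]
wrist_force: [4.4, -0.3, 4.0]
gripper_width: 0.161
gripper_force: 30.0
```

play_rows(commands="-0.13 0 0.074 0 0 0;-0.134 0 0.067 0 0 0;-0.137 0 0.061 0 0 0;-0.14 0 0.054 0 0 0;0 0 0 0 0 0;0 0 0 0 0 0")

```text
time_s: 12.5
tcp_pos: [0.4984, -0.1084, 0.1271]
ee_rot: [[-0.0, -0.967, 0.256], [-1.0, 0.001, 0.002], [-0.002, -0.256, -0.967]]
wrist_force: [2.9, 1.1, 6.4]
gripper_width: 0.158
gripper_force: 30.0
```

The stay is past centre (37 mm along the arc). Releasing the knob, retreating, and looking.

play_rows(commands="0 0 0 0 0 0;0 0 0 0 0 0;0 0 0 0 0 0;-0.1 0 0.4 0 0 0;-0.2 0 0.8 0 0 0;-0.2 0 0.8 0 0 0;-0.2 0 0.8 0 0 0;0 0 1 0 0.4 0;0 0 1 0 0.7 0;0 0 1 0 0.65 0;0 0 1 0 0 0;0 0 1 0 0 0;0 0 1 0 0 0;0 0 1 0 0 0;0 0 0 0 0 0;0 0 0 0 0 0", grip=50)

```text
time_s: 14.1
tcp_pos: [0.4757, -0.1085, 0.4193]
ee_rot: [[-0.001, -1.0, -0.008], [-1.0, 0.001, 0.002], [-0.002, 0.008, -1.0]]
wrist_force: [-0.2, -0.0, -0.4]
gripper_width: 0.575
gripper_force: 0.0
```

```bash
python3 - <<'E'
from h import *
p,d=cams.capture("side");cv2.imwrite("pics/s4.png",cv2.resize(p[100:310,220:430],None,fx=2.8,fy=2.8,interpolation=cv2.INTER_CUBIC))
P=pts("side",d)
# lid left edge face: points at y~.173
k=(abs(P[...,1]-.17)<.012)&(P[...,2]>.11)&(P[...,2]<.32)&(P[...,0]>.4)&(P[...,0]<.65)
Q=P[k];print(len(Q))
for z in np.arange(.12,.32,.03):
    q=Q[abs(Q[:,2]-z)<.01]
    if len(q):print(z.round(2),np.percentile(q[:,0],[5,50,95]).round(3))
print(Q[:,2].max() if len(Q) else 0)
E
```

```text
419
0.12 [0.581 0.59  0.599]
0.15 [0.576 0.584 0.592]
0.18 [0.57  0.579 0.588]
0.21 [0.565 0.573 0.581]
0.24 [0.559 0.569 0.576]
0.27 [0.559 0.565 0.57 ]
0.3 [0.555 0.559 0.564]
0.3015630382109416
```

View pics/s4.png

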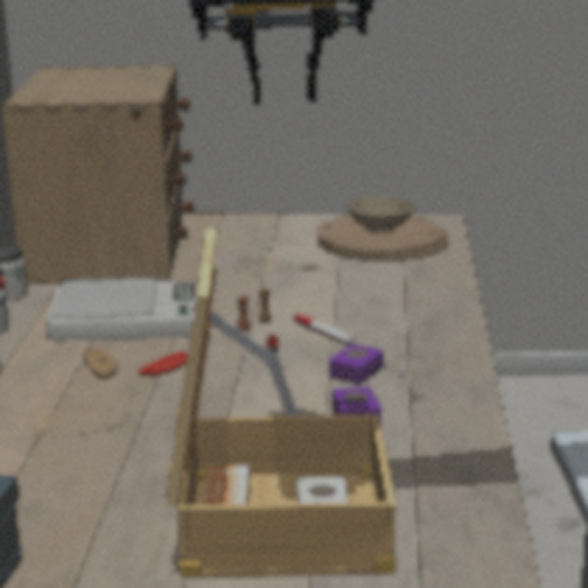

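The knee is bent past centre (knob at (272,342)), the lid leans at about 1.39 rad, and the mould is still flat. Going behind the lid with shut fingers.

play_rows(commands="0.5 0.5 0 0 0 0;0.9 1 0 0 0 0;0.9 1 0 0 0 0;0.9 1 0 0 0 0;0.9 1 0 0 0 0;0.8 0.9 0 0 0 0;0.3 0.3 -0.3 0 0 0;0 0 -1 0 0 0;0 0 -1 0 0 0;0 0 -1 0 0 0;0 0 -1 0 0 0;0 0 -0.6 0 0 0;0 0 -0.2 0 0 0;0 0 0 0 0 0;0 0 0 0 0 0", grip=0)

```text
time_s: 15.65
tcp_pos: [0.6328, 0.0624, 0.2682]
ee_rot: [[-0.001, -1.0, -0.005], [-1.0, 0.001, 0.001], [-0.001, 0.005, -1.0]]
wrist_force: [0.6, -0.4, -0.1]
gripper_width: 0.007
gripper_force: 0.0
```

play_rows(commands="-0.3 0 0 0 0 0;-0.3 0 0 0 0 0;-0.2 0 0 0 0 0;-0.15 0 0 0 0 0;-0.1 0 0 0 0 0;-0.1 0 0 0 0 0;-0.1 0 0 0 0 0;-0.1 0 0 0 0 0;-0.1 0 0 0 0 0")

```text
time_s: 16.55
tcp_pos: [0.5886, 0.0623, 0.2671]
ee_rot: [[-0.001, -1.0, -0.006], [-1.0, 0.001, 0.001], [-0.001, 0.006, -1.0]]
wrist_force: [-0.3, -0.4, -0.7]
gripper_width: 0.001
gripper_force: 0.0
```

```bash
python3 - <<'E'
import numpy as np
f=lambda t:np.array([.5885-.19*np.cos(t)+.012*np.sin(t)+.012,.08+.19*np.sin(t)+.012*np.cos(t)])
T=[1.33]+list(np.arange(1.29,.05,-.05))+[.02,0]
for a,b in zip(T,T[1:]): print(round(b,2),((f(b)-f(a))/.03).round(2),f(b).round(4))
E
```

```text
1.29 [-0.25 -0.05] [0.5594 0.2659]
1.24 [-0.31 -0.08] [0.5501 0.2636]
1.19 [-0.3  -0.09] [0.541  0.2609]
1.14 [-0.3  -0.11] [0.5321 0.2577]
1.09 [-0.29 -0.12] [0.5233 0.254 ]
1.04 [-0.29 -0.14] [0.5147 0.2499]
0.99 [-0.28 -0.15] [0.5063 0.2454]
0.94 [-0.27 -0.16] [0.4981 0.2405]
0.89 [-0.26 -0.18] [0.4902 0.2352]
0.84 [-0.25 -0.19] [0.4826 0.2295]
0.79 [-0.24 -0.2 ] [0.4753 0.2234]
0.74 [-0.23 -0.21] [0.4683 0.217 ]
0.69 [-0.22 -0.23] [0.4616 0.2102]
0.64 [-0.21 -0.24] [0.4553 0.2031]
0.59 [-0.2  -0.25] [0.4493 0.1957]
0.54 [-0.19 -0.26] [0.4437 0.188 ]
0.49 [-0.17 -0.27] [0.4385 0.18  ]
0.44 [-0.16 -0.27] [0.4337 0.1718]
0.39 [-0.15 -0.28] [0.4293 0.1633]
0.34 [-0.13 -0.29] [0.4254 0.1547]
0.29 [-0.12 -0.29] [0.4219 0.1458]
0.24 [-0.1 -0.3] [0.4188 0.1368]
0.19 [-0.09 -0.31] [0.4162 0.1277]
0.14 [-0.07 -0.31] [0.414  0.1184]
0.09 [-0.06 -0.31] [0.4123 0.109 ]
0.02 [-0.05 -0.44] [0.4108 0.0958]
0 [-0.01 -0.13] [0.4105 0.092 ]
```

play_rows(commands="-0.15 0 0 0 0 0;-0.15 0 0 0 0 0;-0.15 0 0 0 0 0;-0.15 0 0 0 0 0;-0.12 0 0 0 0 0;0 0 0 0 0 0")

```text
time_s: 17.15
tcp_pos: [0.5669, 0.0625, 0.2675]
ee_rot: [[-0.001, -1.0, -0.006], [-1.0, 0.001, 0.002], [-0.002, 0.006, -1.0]]
wrist_force: [2.3, 0.8, -0.2]
gripper_width: 0.006
gripper_force: 0.7
```

Contact with the lid (2.3 N). Now follow its arc.

play_rows(commands="-0.25 0 -0.05 0 0 0;-0.31 0 -0.08 0 0 0;-0.3 0 -0.09 0 0 0;-0.3 0 -0.11 0 0 0;-0.29 0 -0.12 0 0 0;-0.29 0 -0.14 0 0 0;-0.28 0 -0.15 0 0 0")

```text
time_s: 17.85
tcp_pos: [0.5055, 0.0622, 0.2447]
ee_rot: [[-0.001, -1.0, -0.007], [-1.0, 0.001, 0.001], [-0.001, 0.007, -1.0]]
wrist_force: [0.9, 0.4, 1.8]
gripper_width: 0.007
gripper_force: 0.9
```

play_rows(commands="-0.27 0 -0.16 0 0 0;-0.26 0 -0.18 0 0 0;-0.25 0 -0.19 0 0 0;-0.24 0 -0.2 0 0 0;-0.23 0 -0.21 0 0 0;-0.22 0 -0.23 0 0 0;0 0 0 0 0 0")

```text
time_s: 18.55
tcp_pos: [0.4606, 0.0619, 0.2085]
ee_rot: [[-0.001, -1.0, -0.009], [-1.0, 0.001, 0.0], [-0.0, 0.009, -1.0]]
wrist_force: [-0.7, -0.6, -0.1]
gripper_width: 0.006
gripper_force: 0.0
```

```bash
cat > lid.py <<'E'
from h import *
p,d=cams.capture("side");P=pts("side",d)
k=(abs(P[...,1]-.172)<.012)&(P[...,2]>.095)&(P[...,2]<.32)&(P[...,0]>.34)&(P[...,0]<.62)
Q=P[k][:,[0,2]]; print(len(Q),Q.min(0),Q.max(0))
v=Q[Q[:,1]>.1]-[.5885,.08]; print("theta",np.median(np.arctan2(v[:,1],-v[:,0])[np.hypot(*v.T)>.1]))
print(r.sense()["time_s"],r.sense()["wrist_force"])
E
python3 lid.py
```

```text
462 [0.42164183 0.0952986 ] [0.5928057  0.22834128]
theta 0.7513049870277899
18.6 [0.63568048 0.54936419 0.362397  ]
```

play_rows(commands="-0.21 0 -0.24 0 0 0;-0.2 0 -0.25 0 0 0;-0.19 0 -0.26 0 0 0;-0.17 0 -0.27 0 0 0;-0.16 0 -0.27 0 0 0;-0.15 0 -0.28 0 0 0;-0.13 0 -0.28 0 0 0")

```text
time_s: 19.3
tcp_pos: [0.4257, 0.0623, 0.1537]
ee_rot: [[-0.001, -1.0, -0.006], [-1.0, 0.001, 0.001], [-0.001, 0.006, -1.0]]
wrist_force: [1.1, -0.3, 0.2]
gripper_width: 0.006
gripper_force: 0.4
```

play_rows(commands="-0.12 0 -0.2 0 0 0;-0.1 0 -0.2 0 0 0;-0.08 0 -0.2 0 0 0;-0.06 0 -0.2 0 0 0;-0.05 0 -0.2 0 0 0;-0.05 0 -0.2 0 0 0;-0.04 0 -0.15 0 0 0;-0.03 0 -0.15 0 0 0;0 0 0 0 0 0")

```text
time_s: 20.2
tcp_pos: [0.4096, 0.0621, 0.1088]
ee_rot: [[-0.001, -1.0, -0.008], [-1.0, 0.001, 0.001], [-0.001, 0.008, -1.0]]
wrist_force: [-1.0, -0.4, -0.2]
gripper_width: 0.005
gripper_force: 0.0
```

```bash
python3 lid.py
```

```text
342 [0.37302088 0.09511167] [0.5678606 0.1108543]
theta 0.15026889470144042
20.25 [0.28398334 0.25382979 0.36275625]
```

play_rows(commands="0 0 -0.1 0 0 0;0 0 -0.1 0 0 0;0 0 -0.08 0 0 0;0 0 -0.08 0 0 0;0 0 -0.06 0 0 0;0 0 -0.06 0 0 0;0 0 -0.05 0 0 0;0 0 -0.04 0 0 0;0 0 0 0 0 0;0 0 0 0 0 0")

```text
time_s: 21.25
tcp_pos: [0.4103, 0.0623, 0.0924]
ee_rot: [[-0.001, -1.0, -0.006], [-1.0, 0.001, 0.001], [-0.001, 0.006, -1.0]]
wrist_force: [-1.0, 0.5, 0.7]
gripper_width: 0.009
gripper_force: 0.6
```

play_rows(commands="0 0 -0.03 0 0 0;0 0 -0.03 0 0 0;0 0 -0.03 0 0 0;0 0 -0.03 0 0 0;0 0 0 0 0 0;0 0 0 0 0 0")

```text
time_s: 21.85
tcp_pos: [0.4104, 0.0623, 0.0921]
ee_rot: [[0.0, -1.0, -0.005], [-1.0, -0.0, 0.001], [-0.001, 0.005, -1.0]]
wrist_force: [-11.9, 1.3, 30.3]
gripper_width: 0.004
gripper_force: 15.4
```

Firmly on the stop at 0.092 m, which is the shut height. Retreating and checking.

play_rows(commands="0 0 0.1 0 0 0;0 0 0.5 0 0 0;0 0 1 0 0 0;0 0 1 0 0 0;0 0 1 0 0 0;0 0 1 0 0 0;0 -1 1 0 0 0;0 -1 1 0 0 0;0 -1 0 0 0 0;0 -1 0 0 0 0;0 -1 0 0 0 0;0 -1 0 0 0 0;0 -1 0 0 0 0;0 -1 0 0 0 0;0 -1 0 0 0 0;0 -1 0 0 0 0;0 -1 0 0 0 0;0 -1 0 0 0 0;0 0 0 0 0 0;0 0 0 0 0 0")

```text
time_s: 23.85
tcp_pos: [0.41, -0.2979, 0.2861]
ee_rot: [[-0.003, -1.0, -0.007], [-1.0, 0.003, 0.002], [-0.002, 0.007, -1.0]]
wrist_force: [0.3, 0.5, -0.3]
gripper_width: 0.003
gripper_force: 0.0
```

```bash
python3 - <<'E'
from h import *
p,d=cams.capture("side");P=pts("side",d);cv2.imwrite("pics/s5.png",cv2.resize(p[200:420,220:440],None,fx=2.7,fy=2.7,interpolation=cv2.INTER_CUBIC))
for x in(.38,.42,.46,.5,.54,.58):
    k=(abs(P[...,0]-x)<.01)&(abs(P[...,1]-.06)<.08)&(P[...,2]>.05);print(x,k.sum(),np.median(P[k][:,2]))
E
```

```text
0.38 146 0.09109919969645655
0.42 153 0.09139338445476156
0.46 156 0.09127599879195405
0.5 160 0.0911593514638514
0.54 154 0.09114574639439166
0.58 152 0.09165067072411329
```

View pics/s5.png

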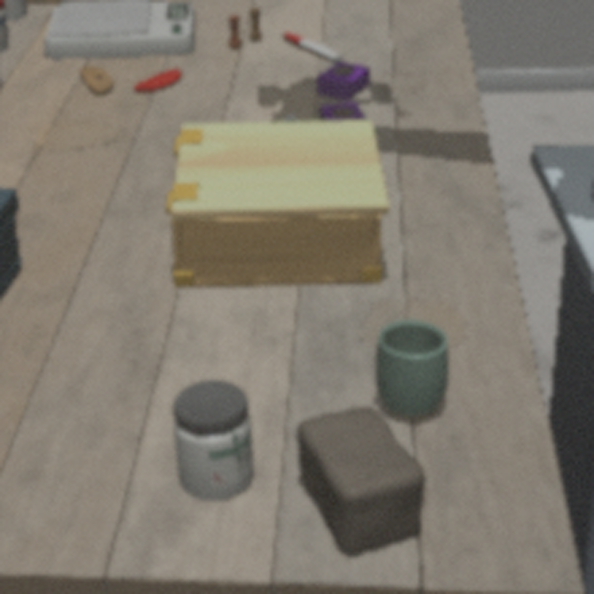

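The lid is level and shut, with its outer face at 0.091 m all along. The jar (213,440) and cup (412,370) are where they were.

```bash
python3 -c "
from station import r
print(r.finish_job())"
```

```text
the job is handed in; nothing more can be done
None
```

The job is handed in at about 24 s of the 64 s limit: the mould was last seen lying flat in the chest's front half, the stay is unlocked, the lid was lowered slowly and is fully shut, and the glaze jar and cup were left where they stand.

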